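# Nest the domed pot lids and box the pile

## Robot

A 7-joint arm with a two-finger parallel gripper is mounted at the origin on a cart in front of the work surface, level with it; the furniture and walls round the work are solid. World frame = base frame: x ahead of the robot, y to its left, z up, the work surface at z = 0. Lengths are in mm, angles in rad, forces in N, time in s.
With the tool pointing down it reaches from about 425 to 950 mm from the base axis. Payload 4.7 kg.
Tool frame: the origin (TCP) lies midway between the tips of the shut fingers; the grasp point (between the pads) lies 19 mm behind it; z points along the fingers, y is the direction in which the jaws open and shut (so a half turn about z gives the same grasp; the last joint's range is limited). The gripper opens to 85 mm and grips with 20 to 120 N. Pads are 22 mm wide; open, the fingers measure 114 mm over their backs; the gripper's body (76 mm by 85 mm) begins 54 mm behind the grasp point. The pads swing forward as they close: fully open they stand 13 mm farther back than shut.
Start: joints at [-1.241, 0.469, -0.049, 1.532, 0.024, 1.141, -0.082], TCP at [236.988, 632.048, 231.335] pointing down, gripper open.
Joint ranges: [-2.59, 2.59], [-0.33, 1.99], [-1.39, 1.29], [0.1, 2.45], [-1.04, 4.18], [0.21, 1.99], [-2.66, 2.66]. Speed limits (rad/s): [2.57, 2.57, 3.14, 3.14, 3.14, 3.14, 3.14].

## Interface

Orientations are given as [roll, pitch, yaw] about the fixed x, y, z axes, in that order (R = Rz(yaw) Ry(pitch) Rx(roll)).
In Python, from cell import * gives the robot as it stands. Calls block until the motion is done:
- movep(position, orientation): joint-space move of the TCP to a pose.
- line_to(position, frame=None, velocity=150): straight line of the TCP; frame=None keeps the orientation; velocity is the mean speed in mm/s.
- set_joints(angles): joint-space move.
- open_jaws() and clamp(): open the fingers fully, or close them until they stop; the grip force is fixed at half the most.
- sleep(seconds).
- inverse_kinematics(position, orientation): joint angles nearest the present ones, or None.
- read_state(): the state.
- snapshot(name): name is "scene" or "top" or "wrist"; returns the picture (400x640x3 uint8, red, green, blue); there is no depth.
- calibration(name): a dict with "fx", "fy", "cx", "cy" (pixels), "dist_coeffs" ([k1, k2, p1, p2, k3] as OpenCV has them; the pictures are not rectified), "extrinsics" (4x4, takes a point from camera to world coordinates). Camera axes: x right, y down, z forward; pixel columns grow to the right and rows downward; lengths in mm; the calibration is good to about 2 mm. A picture is of the moment at which its call begins: read the wrist's pose just before it. calibration takes no time and is no camera call; for the wrist camera it gives the pose at the moment of the call.
A pose or a line that the arm cannot do raises PlanningError and nothing moves.
- sign_off(): hands the job in, once; it reports no verdict.
The state is a dict: "t": time; "q": joint angles; "qd": joint speeds; "effort": joint torques, N m; "ee_pos": TCP position; "ee_rot": TCP orientation; "force": force on the tool from outside, world axes, zero at the start; "torque": the same for the moment, N m; "width": finger opening in mm.
Only numpy, scipy, OpenCV 4.12 (cv2) and the standard library are available. Lean on these libraries where they do the work, as an engineer would, in place of code of your own. Each camera call takes 0.05 s, during which the arm holds its last target. There are 200 camera calls.

## Task

Pack away the class's set of domed pot lids: take the red lid off its drying stand and nest it, hollow side up, in the grey lid standing on the bench, then nest the blue lid in the red one in the same way, so that each sits fully home and level on the one below. Then lift the whole pile together by the grey bottom lid, lower it gently into the little wooden box until it stands upright on the box floor, and let go, leaving everything else on the bench where it is.

Things in the scene. Friction and masses are not known exactly. Their poses are not given: they have to be found in the camera images.
- lid_grey_mid (a point): bare aluminium domed pot lid on the bench, hollow side up; point on its axis at half its 42 mm height, z out of the hollow. From z -21: flat brass knob it stands on, 26 across, 8 tall; dome widening to 57; at z +5 a shoulder out to a straight skirt 69 across, 16 tall (z +5 to +21), wall 4.5, mouth 59. About 0.12 kg. Nested, a lid's shoulder rests on the rim below, its point 16 mm above that lid's, 1.5 mm play. Grip across the skirt
- lid_red_mid (a point): red domed pot lid, shape, size and point (mid-height on the axis, z out of the hollow) as the grey lid, but its skirt is 66 mm across, wall 3 mm; at first its dome hangs in the sloping hole of its drying stand, hollow side up and to the right, skirt standing 16 mm proud of and square to the board
- lid_blue_mid (a point): blue domed pot lid, shape, size and point (mid-height on the axis, z out of the hollow) as the grey lid, but its skirt is 66 mm across, wall 3 mm; at first its dome hangs in the sloping hole of its drying stand, hollow side up and to the right, skirt standing 16 mm proud of and square to the board
- stand_red: fixed wooden drying stand of the red lid, 84 x 84 mm, 90 mm tall at the back: a plywood board with a 60 x 60 mm square hole, sloping 0.5 rad (29 degrees), its face looking up and along the stand's own -x, face 62 mm up at the hole's middle; origin under that middle, on the bench
- stand_blue: fixed wooden drying stand of the blue lid, 84 x 84 mm, 90 mm tall at the back: a plywood board with a 60 x 60 mm square hole, sloping 0.5 rad (29 degrees), its face looking up and along the stand's own -x, face 62 mm up at the hole's middle; origin under that middle, on the bench
- box_in (a point): middle of the inner floor of a fixed open wooden box, 75 x 75 mm outside, 63 x 63 mm inside, axes along the walls; floor 6 mm and wall tops 22 mm above the bench. A lid standing in it on its knob has its dome between the walls (3 mm play) and its skirt, wider than the inside, from 10 mm above the wall tops
- offcut_2: short offcut of wood, 60 x 85 x 24 mm, loose, a bystander; origin at the centre of its underside
- bolt: steel bolt, 22 x 68 x 19 mm, loose, a bystander; origin at the centre of its underside
- bracket: steel angle bracket, 60 x 40 x 50 mm, loose, a bystander; origin at the centre of its underside; it stands before fixed wire-mesh screens 0.26 m tall that close off the bench to its left (y about 0.2, x from 0.5 on) and behind it (x about 0.78): cross above them
- pliers: pliers with red handles, 64 x 160 x 12 mm, loose, a bystander; origin at the centre of its underside
Not all that is in view belongs to the job. What is shaped like the part that bears lid_red_mid but green is not meant.

How it is judged:
By the outcome, as a careful person would: the job done as asked, in the order asked, and still so for the second after the job is handed in, with the robot touching nothing.
It also fails if it takes over 61 s, if anything falls off the work surface, if the arm or the gripper's body presses on something with over 40 N, if the wrist force passes 120 N, or if a joint passes its speed limit or range.

## Working session

There is one attempt and no reset: what is moved stays moved. The work goes in short steps, each a Python script; the robot and the scene stay as the last script left them, time stands still between calls to the robot, and variables do not carry over. Pictures are saved under pics/ and viewed, about 8 in all and at most 12, crops included, and the job is handed in when it is done.

```bash
mkdir -p pics; ls
cat > h.py <<'E'
from cell import *
import numpy as np, cv2
def save(n,im,crop=None,s=1):
    if crop: im=im[crop[1]:crop[3],crop[0]:crop[2]]
    im=cv2.resize(im,None,fx=s,fy=s,interpolation=cv2.INTER_CUBIC)
    cv2.imwrite(f'pics/{n}.png',im[:,:,::-1])
def KD(c): return np.array([[c['fx'],0,c['cx']],[0,c['fy'],c['cy']],[0,0,1.]]),np.array(c['dist_coeffs'],float)
def ray(c,uv):
    K,D=KD(c); p=cv2.undistortPoints(np.array([[uv]],float),K,D)[0,0]
    T=np.array(c['extrinsics']); return T[:3,3],T[:3,:3]@np.array([p[0],p[1],1])
def atz(c,uv,z):
    o,d=ray(c,uv); return o+d*(z-o[2])/d[2]
def proj(c,P):
    K,D=KD(c); T=np.linalg.inv(np.array(c['extrinsics']))
    return cv2.projectPoints(np.atleast_2d(np.array(P,float)),cv2.Rodrigues(T[:3,:3])[0],T[:3,3],K,D)[0][:,0]
E
python3 - <<'E'
from h import *
s=read_state();print(s)
for n in('scene','top'):
    im=snapshot(n);np.save(f'pics/{n}.npy',im);c=calibration(n);print(c);save(n,im,s=1.25)
E
```

```text
pics
{'t': 0.0, 'q': array([-1.24085725,  0.46944752, -0.04860214,  1.53368606,  0.02409967,
        1.14099574, -0.08229861]), 'qd': array([-0.00127531, -0.00089047,  0.00032418, -0.00021918, -0.00035255,
        0.00033917,  0.00014987]), 'effort': array([-5.56827181e-04, -5.10302997e+01, -4.67484654e-02, -2.37717193e+01,
        1.07110621e-02,  7.15428090e-03,  1.72405066e-05]), 'ee_pos': array([236.83331937, 631.46776302, 230.2606686 ]), 'ee_rot': array([-3.13964282e+00,  6.78877796e-05,  2.78279277e+00]), 'force': array([-0.20890467,  0.72791432,  0.12261717]), 'torque': array([ 0.04725773, -0.00659682, -0.00829128]), 'width': 85.8201471508002}
{'fx': 402.01972679534396, 'fy': 402.01972679534396, 'cx': 320.6625358340983, 'cy': 197.76875784168314, 'dist_coeffs': array([-0.06856657,  0.        ,  0.        ,  0.        ,  0.        ]), 'extrinsics': array([[ 8.12114680e-01, -2.31696351e-01,  5.35524553e-01,
         1.41147328e+02],
       [-5.83349040e-01, -3.43120358e-01,  7.36187691e-01,
        -7.55451140e+02],
       [ 1.31773751e-02, -9.10266566e-01, -4.13812924e-01,
         4.26132157e+02],
       [ 0.00000000e+00,  0.00000000e+00,  0.00000000e+00,
         1.00000000e+00]])}
{'fx': 475.07415111121867, 'fy': 475.07415111121867, 'cx': 319.52918323988115, 'cy': 200.2227005467556, 'dist_coeffs': array([-0.05885723,  0.        ,  0.        ,  0.        ,  0.        ]), 'extrinsics': array([[ 5.59975029e-03, -9.97866101e-01,  6.50529550e-02,
         5.20013125e+02],
       [-9.99854268e-01, -4.53801013e-03,  1.64574807e-02,
        -1.44869470e+02],
       [-1.61271511e-02, -6.51356325e-02, -9.97746092e-01,
         1.35768430e+03],
       [ 0.00000000e+00,  0.00000000e+00,  0.00000000e+00,
         1.00000000e+00]])}
```

View pics/scene.png

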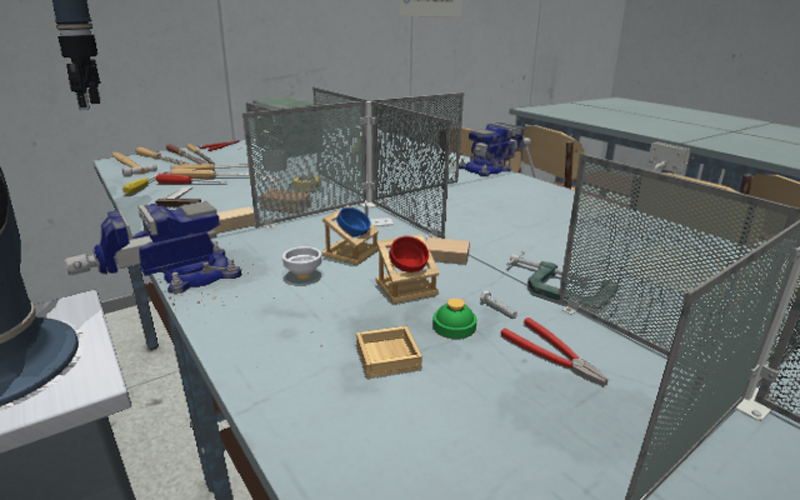

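View pics/top.png

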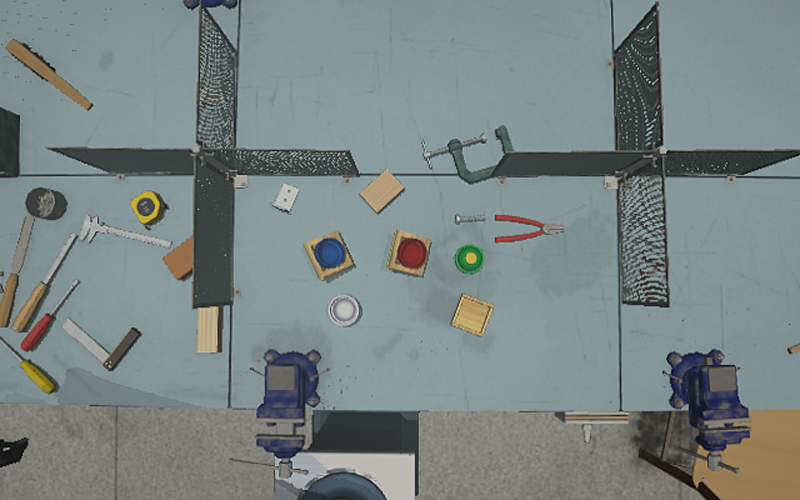

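The scene view shows the grey lid (300,262), blue (352,222) and red (408,255) lids on stands, the box (390,352) and a green decoy. In the top view they're at grey (344,310), blue (330,252), red (411,252) and box (472,314). I'll enlarge both views next.

Run:
```python
from h import *
save('topc',np.load('pics/top.npy'),(235,170,405,280),4.5)
save('scc',np.load('pics/scene.npy'),(215,155,375,305),4)
```

```text
(no output)
```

View pics/topc.png

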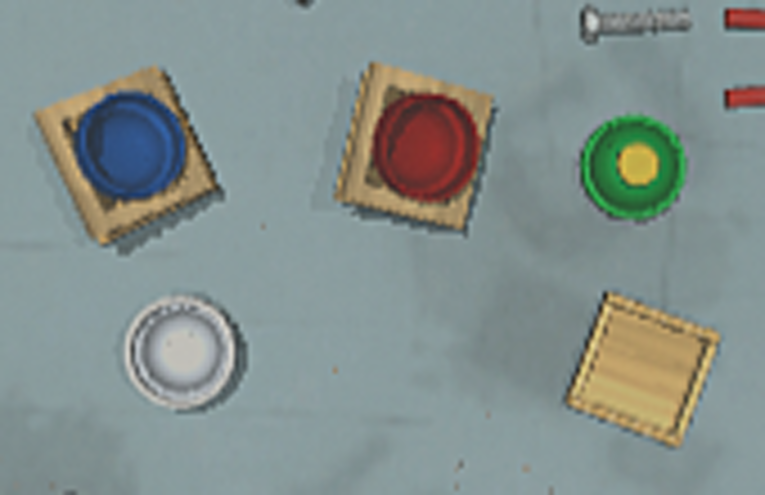

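View pics/scc.png

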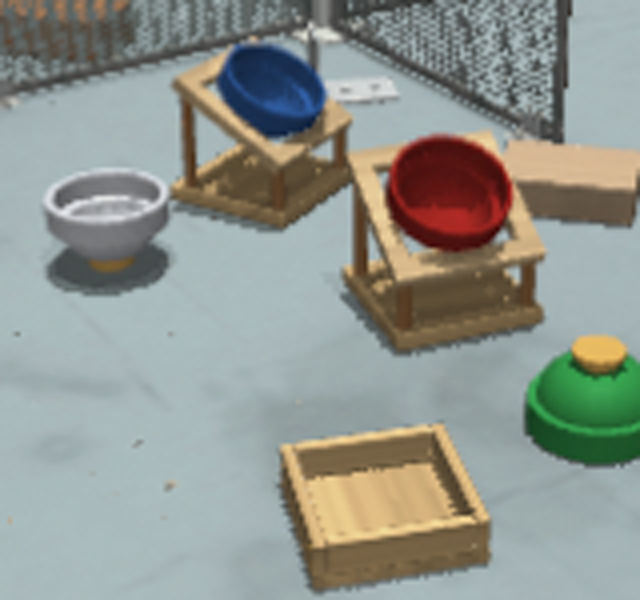

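Top crop (orig = crop/4.5+(235,170)): grey rim centre (182.5,352). Box rim corners (607,292),(719,335),(680,446),(568,403). The board edges give the downhill directions, and the red and blue rims are centred near (426,148) and (131,146). Both views agree on the layout.

```bash
cat >> h.py <<'E'
from scipy.optimize import least_squares
from scipy.spatial.transform import Rotation as Rr
t=np.linspace(0,2*np.pi,60)
def ring(R,z): return np.c_[R*np.cos(t),R*np.sin(t),0*t+z]
def basis(n):
    n=np.array(n,float);n/=np.linalg.norm(n); a=np.cross(n,[1,0,0.]);a/=np.linalg.norm(a); return np.c_[a,np.cross(n,a),n]
def lidhull(c,p,n,R,zs=(5,21)):
    P=np.vstack([ring(R,z) for z in zs])@basis(n).T+p
    return cv2.convexHull(proj(c,P).astype(np.float32))
def cen(h):
    m=cv2.moments(h); return np.array([m['m10'],m['m01']])/m['m00'],m['m00']
def mask(im,col,near,rad):
    i=im.astype(int); r,g,b=i[...,0],i[...,1],i[...,2]
    m={'red':(r>1.8*g)&(r>1.8*b),'blue':(b>1.35*g)&(b>1.8*r)}[col]&(r+g+b>40)
    yy,xx=np.mgrid[:im.shape[0],:im.shape[1]]; m&=np.hypot(xx-near[0],yy-near[1])<rad
    h=cv2.convexHull(np.argwhere(m)[:,::-1].astype(np.float32)); return cen(h)+(m.sum(),)
E
python3 - <<'E'
from h import *
T=lambda u,v:(u/4.5+235-.4,v/4.5+170-.4)
ct,cs=calibration('top'),calibration('scene')
it,isc=np.load('pics/top.npy'),np.load('pics/scene.npy')
g=atz(ct,T(182.5,352),42);print('grey',g,'scene crop proj rim',(proj(cs,g)-[215,155])*4, cv2.boundingRect(((proj(cs,ring(34.5,0)+g)-[215,155])*4).astype(np.float32)))
bc=np.array([atz(ct,T(*p),22)[:2] for p in[(607,292),(719,335),(680,446),(568,403)]])
print('box',bc.mean(0),np.linalg.norm(np.diff(bc,axis=0),axis=1)); q=bc.mean(0)
print('box corners in scene crop',(proj(cs,np.c_[bc,[22]*4])-[215,155])*4)
for col,cr,nt,ns in(('red',[(371,62),(337,200),(495,98),(466,232)],(329,202),(327,204)),('blue',[(37,115),(103,245),(161,68),(222,190)],(264,202),(282,178))):
    a=[atz(ct,T(*p),z) for p,z in zip(cr,(85,85,43,43))]
    e=(a[1]-a[0])+(a[3]-a[2]); e/=np.linalg.norm(e); d=np.array([e[1],-e[0]]); d*=-np.sign(d[1])
    n=np.r_[d*np.sin(.5),np.cos(.5)]
    mt,ms=mask(it,col,nt,20),mask(isc,col,ns,30)
    f=lambda p:np.r_[cen(lidhull(ct,p,n,33))[0]-mt[0],cen(lidhull(cs,p,n,33))[0]-ms[0]]
    r=least_squares(f,[600,0,60]); p=r.x
    print(col,'down',d,'edges',np.linalg.norm(a[1]-a[0]),np.linalg.norm(a[3]-a[2]),'mean corner',np.mean(a,0)); print(' p',p,'expect z',62-5*np.cos(.5),'res',r.fun,'areas',mt[1:],cen(lidhull(ct,p,n,33))[1],ms[1:],cen(lidhull(cs,p,n,33))[1])
    for k in range(12):
        y=basis(n)@[np.cos(k*np.pi/6),np.sin(k*np.pi/6),0]
        R=np.c_[np.cross(y,-n),y,-n]; o=Rr.from_matrix(R).as_euler('xyz')
        qs=[inverse_kinematics(p+h*n,o) for h in(1.4,60)]
        print(k,y.round(2),[None if x is None else x.round(2) for x in qs])
E
```

```text
grey [473.35471192  -1.20580342  42.        ] scene crop proj rim [[107.58302723 196.05338135]] (44, 170, 126, 54)
box [ 463.87257777 -286.09964906] [74.49917834 72.98863689 74.30084821]
box corners in scene crop [[441.20419072 420.83928267]
 [489.50668317 517.68454147]
 [316.97297252 546.45992591]
 [282.98690382 444.70002081]]
red down [-0.22059213 -0.97536614] edges 84.99373912672351 84.52676405902497 mean corner [ 598.1879856  -145.43317922   64.        ]
 p [ 6.59389111e+02 -3.12199456e-01 -2.65980758e+01] expect z 57.61208719054814 res [-49.74510902 -18.67820663 -15.35678391   4.90038406] areas (423.5, np.int64(411)) 422.3464283084031 (679.0, np.int64(706)) 527.1538733483758
0 [0.   0.88 0.47] [array([ 0.33,  0.79, -0.24,  1.78, -0.58,  0.64,  2.18]), array([ 0.26,  0.7 , -0.08,  1.78, -0.67,  0.77,  2.25])]
1 [-0.5   0.79  0.36] [array([ 0.45,  0.82, -0.41,  1.77, -0.36,  0.6 ,  2.53]), array([ 0.85,  0.96, -1.  ,  1.74,  0.4 ,  0.73,  1.91])]
2 [-0.86  0.48  0.15] [array([ 0.72,  0.96, -0.83,  1.76,  0.27,  0.6 ,  2.53]), array([ 0.93,  1.09, -1.19,  1.74,  0.67,  0.83,  2.23]
[... 2552 characters left out ...]
 -0.8 ])]
7 [ 0.49 -0.73 -0.48] [array([-0.28,  0.75,  0.62,  1.74, -0.8 ,  1.29, -0.28]), array([-0.27,  0.72,  0.67,  1.67, -0.76,  1.4 , -0.3 ])]
8 [ 0.84 -0.37 -0.39] [array([-0.18,  0.71,  0.46,  1.73, -0.71,  1.24,  0.17]), array([-0.19,  0.68,  0.54,  1.66, -0.69,  1.35,  0.16])]
9 [ 0.98  0.1  -0.2 ] [array([-0.13,  0.7 ,  0.39,  1.73, -0.67,  1.21,  0.66]), array([-0.15,  0.67,  0.47,  1.66, -0.66,  1.33,  0.65])]
10 [0.84 0.53 0.05] [array([-0.12,  0.69,  0.36,  1.73, -0.66,  1.2 ,  1.17]), array([-0.15,  0.67,  0.47,  1.66, -0.66,  1.33,  1.17])]
11 [0.49 0.83 0.28] [array([-0.04,  0.68,  0.25,  1.72, -0.6 ,  1.17,  1.64]), array([-0.09,  0.65,  0.39,  1.66, -0.62,  1.31,  1.66])]
```

```bash
cat >> h.py <<'E'
def orient(z,y):
    z=np.array(z,float);z/=np.linalg.norm(z);y=np.array(y,float);y-=z*(y@z);y/=np.linalg.norm(y)
    return Rr.from_matrix(np.c_[np.cross(y,z),y,z]).as_euler('xyz')
def st(m=''):
    s=read_state();print(m,'t%.2f'%s['t'],s['ee_pos'].round(1),'F',s['force'].round(1),'w %.1f'%s['width'])
RD=np.array([-.2206,-.9754]);BD=np.array([.461,-.8874])
N=lambda d:np.r_[d*np.sin(.5),np.cos(.5)]
E
python3 - <<'E'
from h import *
import json
ct,cs=calibration('top'),calibration('scene')
it,isc=np.load('pics/top.npy'),np.load('pics/scene.npy')
P={}
for col,d,nt,ns,x0 in(('red',RD,(329,202),(327,204),(592,-148,58)),('blue',BD,(264,202),(282,178),(597,22,58))):
    n=N(d);mt,ms=mask(it,col,nt,20),mask(isc,col,ns,30)
    f=lambda p:np.r_[cen(lidhull(ct,p,n,33))[0]-mt[0],cen(lidhull(cs,p,n,33))[0]-ms[0]]
    r=least_squares(f,x0,diff_step=5e-3); p=r.x;P[col]=p.tolist()
    print(col,p,'res',r.fun,'areas',mt[1:],cen(lidhull(ct,p,n,33))[1],ms[1:],cen(lidhull(cs,p,n,33))[1])
json.dump(P,open('P.json','w'))
p=np.array(P['red']);n=N(RD);y=[-RD[1],RD[0],0]
s=read_state()['ee_pos']; st()
line_to([s[0],s[1],400],velocity=300)
movep(p+n*120+[0,0,120],orient([0,0,-1],y));st()
movep(p+n*95,orient(-n,y));st()
im=snapshot('wrist');np.save('pics/w1.npy',im);save('w1',im)
c=calibration('wrist');print('expected rim c, knob',proj(c,p+21*n),cv2.boundingRect(lidhull(c,p,n,33)),c['extrinsics'])
h=im.copy();cv2.polylines(h,[lidhull(c,p,n,33,(21,)).astype(int)],True,(0,255,0));save('w1',h)
E
```

```text
red [ 599.60345016 -144.24209648   58.97150124] res [-0.2092096   0.28872618  0.27354668 -0.00971304] areas (423.5, np.int64(411)) 476.204260436818 (679.0, np.int64(706)) 760.728514070157
blue [595.33304259  34.50859711  58.29236346] res [-0.09470802  0.15732612  0.16258013 -0.00151904] areas (418.5, np.int64(415)) 480.6222542147152 (414.0, np.int64(431)) 480.2165473885834
 t0.10 [236.8 631.5 230.3] F [-0.1  0.5  0.4] w 85.4
 t3.99 [ 587.4 -199.3  284.2] F [-0.2  0.2 -0. ] w 85.5
 t4.62 [ 590.4 -188.9  143.1] F [0.3 1.2 1. ] w 85.6
expected rim c, knob [[318.83360064 214.99118621]] (279, 172, 79, 78) [[ 9.75800444e-01 -2.14651899e-01  4.16900011e-02  5.92131629e+02]
 [-2.18634491e-01 -9.60852946e-01  1.70178070e-01 -1.83740293e+02]
 [ 3.52891456e-03 -1.75174708e-01 -9.84531040e-01  3.08798848e+02]
 [ 0.00000000e+00  0.00000000e+00  0.00000000e+00  1.00000000e+00]]
```

View pics/w1.png

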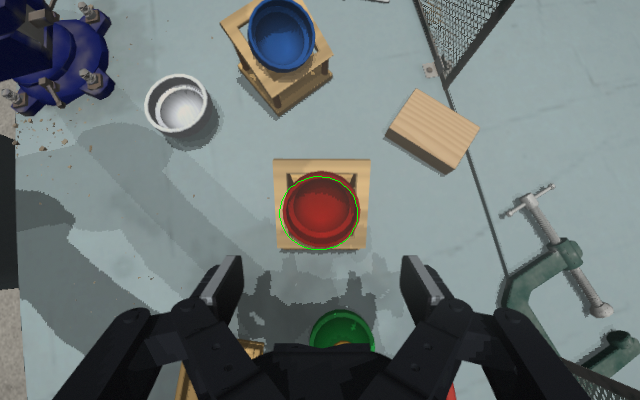

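The wrist view shows the red lid centred at (320,212), and the overlay from my estimate lands within about 2 px. I'll refine using the wrist masks, then grasp.

Run:
```python
from h import *
import json
P=json.load(open('P.json'))
c=calibration('wrist');im=np.load('pics/w1.npy')
for col,d,nw,rad in(('red',RD,(320,212),48),('blue',BD,(281,36),42)):
    n=N(d);m=mask(im,col,nw,rad);p=np.array(P[col])
    fixz=57.6 
    f=lambda v:cen(lidhull(c,np.r_[v,fixz],n,33))[0]-m[0]
    r=least_squares(f,p[:2],diff_step=5e-3);print(col,p,'->',r.x,r.fun,m,cen(lidhull(c,np.r_[r.x,fixz],n,33))[1])
    if col=='red': q=np.r_[.35*p[:2]+.65*r.x,58.2]
    P[col+'_w']=r.x.tolist()
P['red']=q.tolist();json.dump(P,open('P.json','w'))
i=im.astype(int);sub=(i.min(2)>95)
g=atz(c,(178,105),42);print('grey rim from wrist',g)
n=N(RD);y=[-RD[1],RD[0],0]
line_to(q+n*40,velocity=150);st('40')
line_to(q+n*2,velocity=60);st('2')
clamp();sleep(.2);st('clamped')
im=snapshot('wrist');save('w2',im,(190,100,450,400),2)
```

```text
red [ 599.60345016 -144.24209648   58.97150124] -> [ 601.85826038 -142.44422878] [6.50333902e-07 4.43277116e-07] (array([320.9591195 , 209.18927118]), 4505.0, np.int64(4107)) 4672.973278364167
blue [595.33304259  34.50859711  58.29236346] -> [597.55929047  37.82376965] [-1.02491788e-06 -1.17659968e-06] (array([280.99918919,  33.65576577]), 3700.0, np.int64(3748)) 4070.0890660682962
grey rim from wrist [477.66070269  -2.21530097  42.        ]
40 t5.20 [ 597.6 -161.3   94.2] F [-1.4  0.3  0.2] w 85.3
2 t5.98 [ 600.9 -144.3   60. ] F [0.2 0.4 0.7] w 85.3
clamped t6.51 [ 601.2 -145.2   60.6] F [-1.1 -3.6  5.6] w 63.9
```

View pics/w2.png

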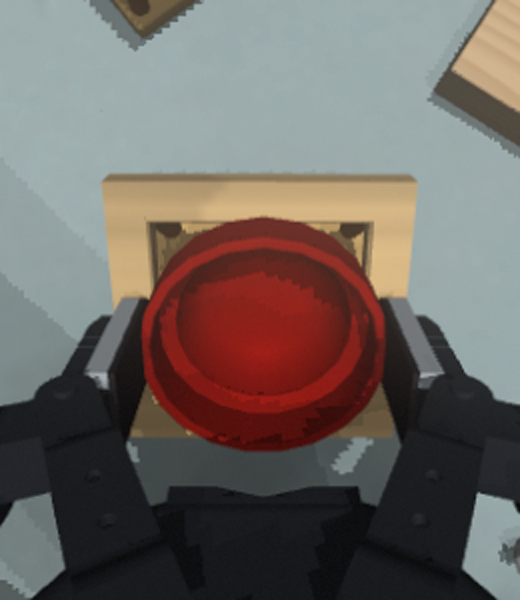

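The jaws are holding the red lid by its skirt, centred between the pads. I'll lift it and measure where it sits in the tool frame.

Run:
```python
from h import *
n=N(RD);y=[-RD[1],RD[0],0]
p0=read_state()['ee_pos']
line_to(p0+n*70,velocity=150);st('up')
o=orient([0,0,-1],y)
movep([474,-60,170],o);sleep(.3);st('hover')
s=read_state();c=calibration('wrist');im=snapshot('wrist');np.save('pics/w3.npy',im)
R=Rr.from_euler('xyz',s['ee_rot']).as_matrix();T=s['ee_pos'];print(R.round(3).tolist())
save('w3',im,(120,60,520,400),2)
```

```text
up t7.18 [ 593.5 -176.8  121.4] F [-0.7  0.3 -1.1] w 63.6
hover t8.38 [474.2 -61.1 169.8] F [-1.2  0.7 -1.8] w 63.4
[[0.223, 0.975, -0.0], [0.975, -0.223, -0.001], [-0.001, -0.0, -1.0]]
```

View pics/w3.png

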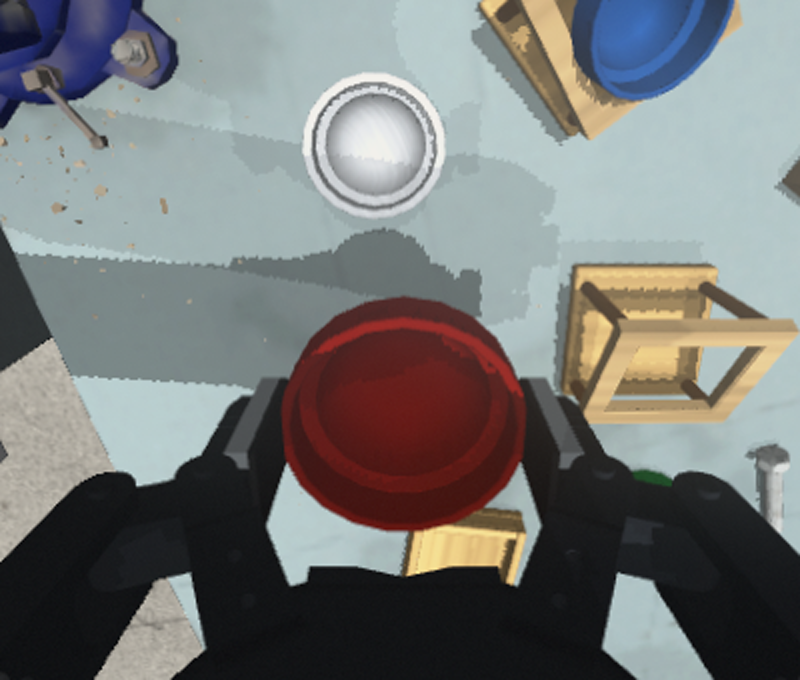

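Grey's rim is centred at about (307,132.5) in original pixels. The red lid is level in the jaws, and its stand is empty. Next I'll fit the red lid in the tool frame, which will also reveal any wrist camera bias.

```bash
cat >> h.py <<'E'
def fitxy(c,m,z,n,R,x0,zs=(5,21)):
    f=lambda v:cen(lidhull(c,np.r_[v,z],n,R,zs))[0]-m
    r=least_squares(f,x0,diff_step=5e-3);return r.x,cen(lidhull(c,np.r_[r.x,z],n,R,zs))[1]
E
python3 - <<'E'
from h import *
c=calibration('wrist');im=np.load('pics/w3.npy');s=read_state();T=s['ee_pos'];R=Rr.from_euler('xyz',s['ee_rot']).as_matrix()
m=mask(im,'red',(322,267),75);print(m)
for z in(T[2]-5,T[2]-1.5,T[2]+2):
    v,a=fitxy(c,m[0],z,[0,0,1],33,T[:2]);d=np.r_[v,T[2]]-T
    print('z',z,'xy',v,'area',a,'in tool',(R.T@d)[:2], cv2.boundingRect(lidhull(c,np.r_[v,z],[0,0,1],33)))
i=im.astype(int)
print('grey',atz(c,(307-.25,132.5-.25),42))
print('cam',c['extrinsics'][:3,3]-T)
# scene/top check
for nme in('top','scene'):
    cc=calibration(nme);I=snapshot(nme);np.save(f'pics/{nme}2.npy',I);q=proj(cc,T+[0,0,-2])[0];mm=mask(I,'red',q,30)
    print(nme,mm,cen(lidhull(cc,T+[0,0,-2],[0,0,1],33))[0])
E
```

```text
(array([321.34314298, 267.69973491]), 11128.5, np.int64(11139))
z 164.85938688309483 xy [474.0791671  -62.61484103] area 11380.261668574298 in tool [-1.62532489  0.30206484] (259, 208, 125, 118)
z 168.35938688309483 xy [474.5622505  -60.50221555] area 12001.146368595306 in tool [0.54182826 0.30325528] (257, 206, 129, 122)
z 171.85938688309483 xy [475.04513057 -58.390307  ] area 12674.18226295407 in tool [2.70823721 0.3044069 ] (255, 204, 132, 125)
grey [474.72642439   2.77184175  42.        ]
cam [ 18.75478159  80.55541758 142.68177572]
top (array([nan, nan]), 0.0, np.int64(0)) [293.05400694 249.70083736]
scene (array([250.5798886 , 153.57080035]), 568.5, np.int64(590)) [250.68737226 151.33523318]h.py:26: RuntimeWarning: invalid value encountered in divide
  m=cv2.moments(h); return np.array([m['m10'],m['m01']])/m['m00'],m['m00']
```

Run:
```python
from h import *
line_to([474.2,2,120],velocity=200);line_to([474.2,2,84],velocity=100);sleep(.3);st()
for nme in('wrist','scene'):
    I=snapshot(nme);np.save(f'pics/{nme}3.npy',I)
a=np.load('pics/wrist3.npy')[130:380,200:450];b=np.load('pics/scene3.npy')[135:235,200:300]
a=cv2.resize(a,(600,600),interpolation=2);b=cv2.resize(b,(600,600),interpolation=2)
save('cmp3',np.hstack([a,b]),s=.66667)
save('cmp3',np.hstack([a[:,:400*600//600] if 0 else cv2.resize(a,(400,400)),cv2.resize(b,(400,400))]))
```

```text
t9.88 [474.5   2.   84.4] F [ 0.1  0.  -0.9] w 63.3
```

View pics/cmp3.png

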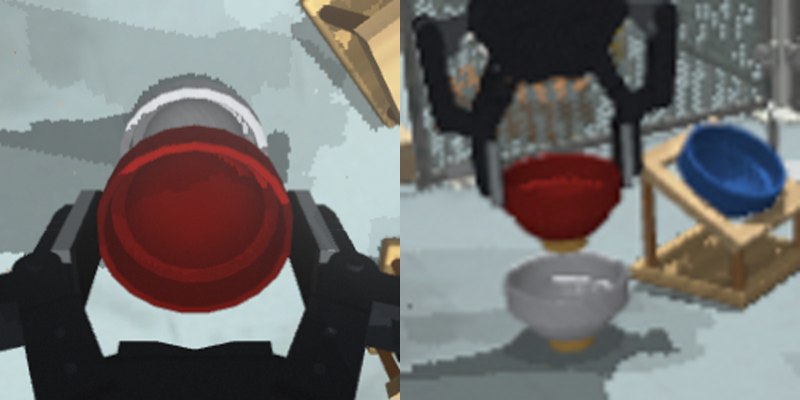

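Run:
```python
from h import *
c=calibration('wrist');im=np.load('pics/wrist3.npy');s=read_state();T=s['ee_pos'];R=Rr.from_euler('xyz',s['ee_rot']).as_matrix()
m=mask(im,'red',(322,267),75);print(m)
for dz in(-6.5,-4,-2):
    v,a=fitxy(c,m[0],T[2]+dz,[0,0,1],33,T[:2]);print(dz,v,a,'tool',R.T@(np.r_[v,T[2]]-T))
C=lambda p:(p-[200,130])*1.6
for x,y in((474,-1),(474,3),(478,1)):
    r=C(proj(c,ring(34.5,42)+[x,y,0]));h=C(lidhull(c,np.array([x,y,21]),[0,0,1],34.5)[:,0])
    print(x,y,'rim top',r[:,1].min(),'lr',r[:,0].min(),r[:,0].max(),'hull top',h[:,1].min(),'l,r',h[:,0].min(),h[:,0].max())
g=im.astype(int).sum(2)//3
for u in(310,316,322): print(u,list(g[168:200,u]))
for v in(192,198): print(v,list(g[v,262:292]))
sc=np.load('pics/scene3.npy')
cs=calibration('scene');ms=mask(sc,'red',(240,183),25);print('scene red',ms,[ (dz,cen(lidhull(cs,T+[0,0,dz],[0,0,1],33))[0]) for dz in(-6.5,-2)])
gg=cen(lidhull(cs,np.array([474,1,21.]),[0,0,1],34.5));print('grey scene proj bbox crop',cv2.boundingRect(((lidhull(cs,np.array([474,1,21.]),[0,0,1],34.5)-[200,135])*4+[400,0]).astype(np.float32)))
```

```text
(array([321.22876465, 267.64266607]), 11090.0, np.int64(11031))
-6.5 [ 4.74055632e+02 -4.14986980e-01] 11133.708729424281 tool [-2.53557490e+00  2.23275371e-01 -7.02583882e-04]
-4 [474.39662171   1.09128394] 11557.484677355504 tool [-9.91189765e-01  2.23949771e-01 -2.02546525e-04]
-2 [474.66934944   2.29605522] 11914.145842007827 tool [2.44064792e-01 2.24480811e-01 1.97396851e-04]
474 -1 rim top 92.01447855875 lr 118.8603155072794 269.3085426464656 hull top 82.8431396484375 l,r 118.86318359375001 269.341259765625
474 3 rim top 83.27928851877192 lr 116.4495552235021 267.84603536335635 hull top 74.69985351562501 l,r 116.44931640625 267.871142578125
478 1 rim top 85.67749171818328 lr 126.09133215952598 277.20178122916826 hull top 76.93513183593751 l,r 126.105224609375 277.26865234375003
310 [np.int64(173), np.int64(173), np.int64(173), np.int64(173), np.int64(173), np.int64(172), np.int64(173), np.int64(173), np.int64(173), np.int64(151), np.int64(109), np.int64(109), np.int64(110), np.int64(114), np.int64(117), np.int64(114), np.int64(110), np.int64(124), np.int64(177), np.int64(219), 
[... 1564 characters left out ...]
nt64(106), np.int64(106), np.int64(107)]
198 [np.int64(185), np.int64(186), np.int64(186), np.int64(186), np.int64(186), np.int64(186), np.int64(186), np.int64(186), np.int64(185), np.int64(184), np.int64(185), np.int64(186), np.int64(186), np.int64(186), np.int64(188), np.int64(174), np.int64(173), np.int64(174), np.int64(173), np.int64(171), np.int64(138), np.int64(106), np.int64(103), np.int64(104), np.int64(128), np.int64(178), np.int64(216), np.int64(219), np.int64(219), np.int64(221)]
scene red (array([240.2046371 , 182.98084677]), 496.0, np.int64(519)) [(-6.5, array([240.07846006, 183.41661553])), (-2, array([239.93625474, 181.50480666]))]
grey scene proj bbox crop (503, 248, 128, 81)
```

The scene and wrist views agree to about 1 mm: the red lid is roughly 1 mm short in y. I'll correct for that and lower it with force feedback.

```bash
cat >> h.py <<'E'
def lower(x,y,z0,zmin,F=4,step=1.0):
    line_to([x,y,z0],velocity=80);sleep(.1);f0=read_state()['force'].copy();z=z0
    while z>zmin:
        z-=step;line_to([x,y,z],velocity=30);s=read_state();d=s['force']-f0
        if d[2]>F:break
    print('z',round(z,1),'act',s['ee_pos'].round(1),'dF',d.round(1),'t',round(s['t'],2));return z
E
python3 - <<'E'
from h import *
z=lower(474.4,3,50,37)
c=calibration('wrist');im=snapshot('wrist');np.save('pics/w4.npy',im);np.save('pics/scene4.npy',snapshot('scene'))
a=im[130:380,200:450];b=np.load('pics/scene4.npy')[155:235,200:280]
save('cmp4',np.hstack([cv2.resize(a,(400,400),interpolation=2),cv2.resize(b,(400,400),interpolation=2)]))
E
```

```text
z 39.0 act [474.6   3.   39.9] dF [-2.7  1.4 11.7] t 13.41
```

View pics/cmp4.png

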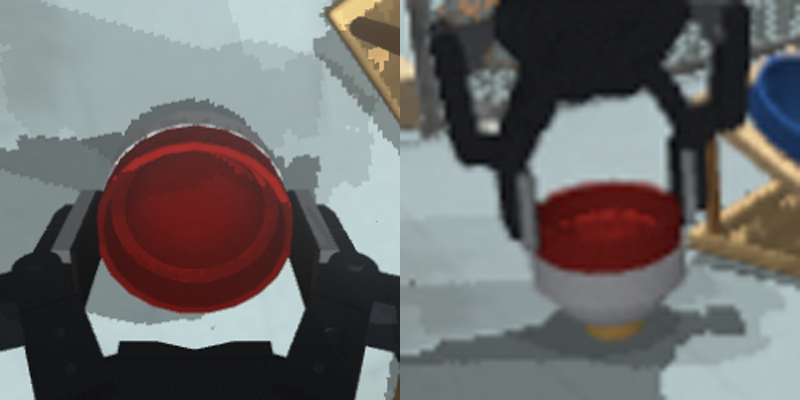

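Red looks fully home: contact came at the expected height, and the skirt sits flush on the grey rim. I'll release it and approach blue.

Run:
```python
from h import *
s=read_state()['ee_pos'];line_to([474.5,3,40.3],velocity=30)
open_jaws();st('open');line_to([474.5,3,110],velocity=200)
p=np.array([596,35.5,57.6]);n=N(BD);y=[-BD[1],BD[0],0]
movep(p+n*70+[0,0,60],orient([0,0,-1],y))
movep(p+n*85,orient(-n,y));sleep(.3);st('pre')
c=calibration('wrist');im=snapshot('wrist');np.save('pics/w5.npy',im)
g=cen(lidhull(c,p,n,33))[0]; m=mask(im,'blue',g,55)
v,a=fitxy(c,m[0],57.6,n,33,p[:2]);print(m,'wrist',v,a)
I=snapshot('scene');np.save('pics/scene5.npy',I);It=snapshot('top');np.save('pics/top5.npy',It)
a=im[:300,:400] if 0 else cv2.resize(im,(640,400))
cv2.polylines(a,[lidhull(c,np.r_[v,57.6],n,33,(21,)).astype(int)],True,(0,255,0))
b=cv2.resize(I[165:225,200:260],(400,400),interpolation=2)
save('cmp5',np.hstack([a,b]),s=.76)
```

```text
open t14.11 [474.5   3.   40.2] F [ 0.4  0.5 -0.2] w 85.6
pre t16.09 [614.7   1.4 133.1] F [-0.3 -0.6  0.5] w 85.4
(array([319.27299561, 216.62386738]), 4856.0, np.int64(4059)) wrist [596.20182586  35.01861647] 5183.015367678367
```

View pics/cmp5.png

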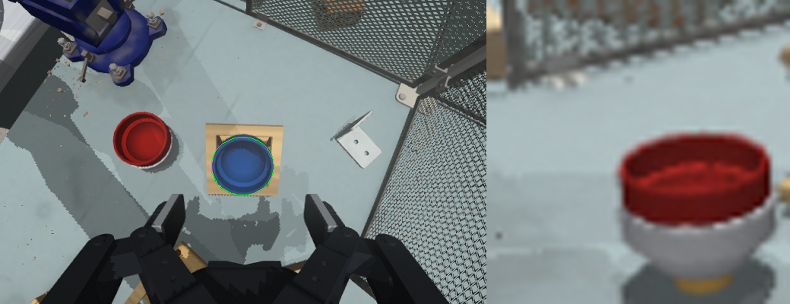

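The red lid is nested level in the grey one, and both estimates of blue agree at about (596,35). I'll grasp blue, lift it and measure.

Run:
```python
from h import *
q=np.array([596,34.8,57.8]);n=N(BD)
line_to(q+n*40,velocity=150);line_to(q+n*1.8,velocity=60);st('at')
clamp();sleep(.2);st('clamped');p0=read_state()['ee_pos']
line_to(p0+n*70,velocity=150)
y=[-BD[1],BD[0],0]
movep([490,10,150],orient([0,0,-1],y));line_to([474.4,2.5,101],velocity=150);sleep(.3);st('hover')
s=read_state();T=s['ee_pos'];R=Rr.from_euler('xyz',s['ee_rot']).as_matrix()
c=calibration('wrist');im=snapshot('wrist');np.save('pics/w6.npy',im);I=snapshot('scene');np.save('pics/scene6.npy',I)
m=mask(im,'blue',(321,267),75);print(m)
for dz in(-6.5,-4,-2):
    v,a=fitxy(c,m[0],T[2]+dz,[0,0,1],33,T[:2]);print(dz,v,a,'tool',(R.T@(np.r_[v,T[2]]-T))[:2])
cs=calibration('scene');ms=mask(I,'blue',(240,175),25);print('scene blue',ms,[(dz,cen(lidhull(cs,T+[0,0,dz],[0,0,1],33))[0]) for dz in(-6.5,-2)])
for nm,cc,J in(('w',c,im),('s',cs,I)):
    h=lidhull(cc,np.array([474.4,1,37]),[0,0,1],33)
    cv2.polylines(J,[lidhull(cc,np.array([474.4,1,37]),[0,0,1],33,(21,)).astype(int)],True,(0,255,0))
a=cv2.resize(im[130:380,200:450],(400,400),interpolation=2);b=cv2.resize(I[140:220,200:280],(400,400),interpolation=2)
save('cmp6',np.hstack([a,b]))
```

```text
at t17.48 [596.6  33.8  59.4] F [ 0.6 -0.3  0.2] w 85.2
clamped t18.00 [597.3  33.1  60.1] F [ 1.6 -3.   5.2] w 63.4
hover t20.05 [475.2   2.6 101.6] F [-0.8 -0.1 -0.5] w 63.6
(array([321.46072746, 265.49014097]), 11208.0, np.int64(11256))
-6.5 [476.59229383   1.57974974] 11194.619690369815 tool [-1.60320869  0.77838673]
-4 [475.88512407   2.92758559] 11621.62491866108 tool [-0.08113275  0.7724721 ]
-2 [475.31952988   4.00560654] 11981.045044124592 tool [1.1362429  0.76775181]
scene blue (array([241.80676949, 175.68294773]), 389.0, np.int64(385)) [(-6.5, array([239.74523019, 175.85226626])), (-2, array([239.60231294, 173.91092216]))]
```

View pics/cmp6.png

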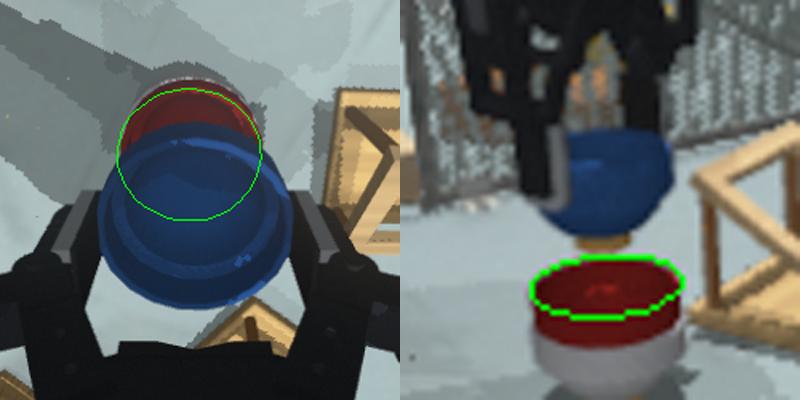

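Blue is over the pile, its knob (603,240) lined up with the red rim centre to within about 1 mm. I'll lower it with force feedback.

Run:
```python
from h import *
z=lower(473.8,2.0,66,53)
I=snapshot('scene');im=snapshot('wrist');np.save('pics/scene7.npy',I);np.save('pics/w7.npy',im)
m=mask(im,'blue',(321,267),75);print(m);st()
```

```text
z 56.0 act [473.7   1.8  56.2] dF [-1.1  1.3  4. ] t 23.34
(array([321.40068869, 265.38176448]), 11229.0, np.int64(11281))
 t23.44 [473.7   1.8  56.2] F [-0.5 -0.6  4.6] w 63.4
```

Run:
```python
from h import *
line_to([473.8,2,55.2],velocity=30);st();line_to([473.8,2,56.2],velocity=30)
open_jaws();line_to([474,2,130],velocity=200);st()
line_to([474,-60,150],velocity=200);sleep(.2)
c=calibration('wrist');cs=calibration('scene');im=snapshot('wrist');I=snapshot('scene');np.save('pics/w8.npy',im);np.save('pics/scene8.npy',I)
m=mask(im,'blue',proj(c,[474,2,64])[0],60);print(m)
v,a=fitxy(c,m[0],53,[0,0,1],33,[474,2]);print('wrist blue',v,a)
ms=mask(I,'blue',proj(cs,[474,2,64])[0],25)
r=least_squares(lambda p:np.r_[cen(lidhull(cs,p,[0,0,1],33))[0]-ms[0],cen(lidhull(c,p,[0,0,1],33))[0]-m[0]],[474,2,53],diff_step=5e-3);print('joint',r.x,r.fun)
g=proj(c,[474,2,64])[0].astype(int);u,w=max(g[0]-80,0),max(g[1]-70,0)
a=cv2.resize(im[w:w+140,u:u+160],(457,400),interpolation=2);b=cv2.resize(I[160:220,205:265],(400,400),interpolation=2)[:,:343]
save('cmp8',np.hstack([a,b]))
```

```text
t23.69 [473.8   1.7  56. ] F [-3.8 -1.1 12.5] w 63.4
 t24.82 [473.8   2.3 130. ] F [ 0.5  0.8 -0.8] w 85.6
(array([357.67836906, 145.22714954]), 5412.0, np.int64(5192))
wrist blue [474.31836109   2.85055074] 5651.092083907686
joint [474.00401627   2.93954033  54.00180255] [ 0.49462869 -0.13473439 -0.12678732 -0.13815069]
```

View pics/cmp8.png

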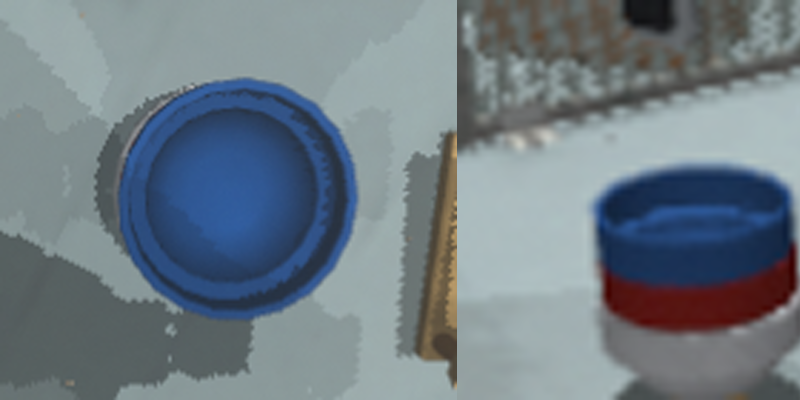

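Both lids are nested, blue over red over grey, and all look level. That was picture 12, so from here I check by numbers only, starting with levelness from the colour band edges in the scene image.

```bash
cat >> h.py <<'E'
def bands(I,cs,x,y,zb,near):
    i=I.astype(int);r,g,b=i[...,0],i[...,1],i[...,2]
    B=(b>1.35*g)&(b>1.8*r);Rm=(r>1.8*g)&(r>1.8*b)
    for nm,M,z,R in(('blue',B,zb,33),('red',Rm,zb-16,33)):
        h=lidhull(cs,np.array([x,y,z]),[0,0,1],R)
        m=np.zeros(I.shape[:2],np.uint8);big=cv2.fillPoly(np.zeros((4000,6400),np.uint8),[(h*10+4.5).astype(int)],1)
        out=[]
        u0,u1=int(h[:,0,0].min())+2,int(h[:,0,0].max())-1
        for u in range(u0,u1):
            w=np.flatnonzero(M[near[1]-30:near[1]+30,u]);H=np.flatnonzero(big[:,u*10+5])/10
            if len(w): out.append((u-(u0+u1)/2,w.max()+near[1]-30+.5-H.max(),w.min()+near[1]-30-.5-H.min()))
        o=np.array(out);print(nm,'bottom edge resid slope %.3f off %.2f'%tuple(np.polyfit(o[:,0],o[:,1],1)),'top' ,np.polyfit(o[:,0],o[:,2],1).round(3) if nm=='blue' else '')
E
python3 - <<'E'
from h import *
cs=calibration('scene');bands(np.load('pics/scene8.npy'),cs,474,2.5,53,(245,195))
q=[475-1,2.3]
# wrist-based tilt of blue: fit pose with tilt to silhouette ellipse
c=calibration('wrist');print('ok');
for tx in(-.15,0,.15):
    n=[0,tx,1];print(tx,[cen(lidhull(c,np.array([474.2,2.8,53]),n,33))[1].round()])
# plan check for pile
d=[.975,-.223,0]
for P in([474,2.3,17],[474,2.3,150],[464,-286,23],[464,-286,150]): print(inverse_kinematics(P,orient([0,0,-1],d)).round(2))
E
```

```text
blue bottom edge resid slope -0.028 off -1.52 top [0.032 0.083]
red bottom edge resid slope -0.011 off -1.41 top 
okTraceback (most recent call last):
  File "<stdin>", line 7, in <module>
AttributeError: 'float' object has no attribute 'round'
```

Run:
```python
from h import *
line_to([474,-140,180],velocity=250);sleep(.1)
ct,cs=calibration('top'),calibration('scene');c=calibration('wrist')
It=snapshot('top');im=snapshot('wrist')
m=mask(It,'blue',proj(ct,[474,2,74])[0],22);print(m)
print('top blue',fitxy(ct,m[0],53,[0,0,1],33,[474.,2]))
T5=np.load('pics/top5.npy');
for nm,I in(('top5',T5),('now',It)):
    m=mask(I,'red',proj(ct,[474,2,58])[0],22)
    if nm=='top5':print(nm,m,fitxy(ct,m[0],37,[0,0,1],33,[474.,2]))
m=mask(im,'blue',proj(c,[474,2,64])[0],60);print('wrist blue',m,fitxy(c,m[0],53,[0,0,1],33,[474.,2]))
# box by wood-coloured mask in top/scene originals
B=[464,-286,22]
for nm,cc in(('top',ct),('scene',cs)):
    I=np.load(f'pics/{nm}.npy').astype(int);u=proj(cc,B)[0];r,g,b=I[...,0],I[...,1],I[...,2]
    M=(r>1.2*b)&(r>g);yy,xx=np.mgrid[:400,:640];M&=np.hypot(xx-u[0],yy-u[1])<(22 if nm=='top' else 34)
    h=cv2.convexHull(np.argwhere(M)[:,::-1].astype(np.float32));mm=cen(h)
    a=-0.39
    def f(v):
        S=np.array([[x,y,z] for x in(-37.5,37.5) for y in(-37.5,37.5) for z in(0,22.)])@Rr.from_euler('z',th).as_matrix().T+np.r_[v,0]
        return cen(cv2.convexHull(proj(cc,S).astype(np.float32)))[0]-mm[0]
    th=np.arctan2(335-292,719-607)  # wall direction; image right=-y, down=-x
    th=np.arctan2(-112,-43)
    s=least_squares(f,[464.,-286],diff_step=5e-3);print(nm,'box',s.x,mm)
```

```text
(array([272.56013746, 248.05269187]), 436.5, np.int64(458))
top blue (array([473.64973868,   3.00735356]), 481.1006638854742)h.py:26: RuntimeWarning: invalid value encountered in divide
  m=cv2.moments(h); return np.array([m['m10'],m['m01']])/m['m00'],m['m00']
Traceback (most recent call last):
  File "h.py", line 41, in fitxy
    r=least_squares(f,x0,diff_step=5e-3);return r.x,cen(lidhull(c,np.r_[r.x,z],n,R,zs))[1]
ValueError: Residuals are not finite in the initial point.
```

The top camera puts the pile at (473.6,3.0), in agreement with the wrist. So the top camera's box position can be trusted. I'll grip the grey skirt and lift.

Run:
```python
from h import *
ct,cs=calibration('top'),calibration('scene')
th=np.arctan2(-112,-43)
for nm,cc in(('top',ct),('scene',cs)):
    I=np.load(f'pics/{nm}.npy').astype(int);u=proj(cc,[464,-286,15])[0];r,g,b=I[...,0],I[...,1],I[...,2]
    M=(r>1.2*b)&(r>g);yy,xx=np.mgrid[:400,:640];M&=np.hypot(xx-u[0],yy-u[1])<(22 if nm=='top' else 34)
    mm=cen(cv2.convexHull(np.argwhere(M)[:,::-1].astype(np.float32)))
    def f(v):
        S=np.array([[x,y,z] for x in(-37.5,37.5) for y in(-37.5,37.5) for z in(0,22.)])@Rr.from_euler('z',th).as_matrix().T+np.r_[v,0]
        return cen(cv2.convexHull(proj(cc,S).astype(np.float32)))[0]-mm[0]
    print(nm,'box',least_squares(f,[464.,-286],diff_step=5e-3).x,mm)
o=orient([0,0,-1],[.975,-.223,0])
movep([473.9,2.9,140],o);line_to([473.9,2.9,60],velocity=150);line_to([473.9,2.9,17.5],velocity=60);st('at')
clamp();sleep(.2);st('clamped')
p=read_state()['ee_pos'];line_to([p[0],p[1],p[2]+25],velocity=60);sleep(.3);st('lift')
c=calibration('wrist');im=snapshot('wrist');I=snapshot('scene');np.save('pics/w9.npy',im);np.save('pics/scene9.npy',I)
T=read_state()['ee_pos']
m=mask(im,'blue',proj(c,T+[0,0,36])[0],90);print('blue wrist',m,fitxy(c,m[0],T[2]+36,[0,0,1],33,T[:2]))
```

```text
top box [ 463.71818142 -286.58241445] (array([377.46406571, 251.54300707]), 730.5)
scene box [ 463.3768638  -284.70095357] (array([310.36376461, 280.91182991]), 1654.0)
at t28.69 [474.1   2.7  17.6] F [-0.4 -0.7  0.9] w 84.9
clamped t29.22 [474.3   2.9  18.6] F [-2.4  0.8 10.4] w 67.2
lift t30.10 [474.1   2.8  43.3] F [ 0.3 -0.6 -3.5] w 66.9
blue wrist (array([320.91374849, 300.64884685]), 14749.5, np.int64(13844)) (array([476.07455223,  10.71160522]), 21274.716272780905)
```

Width and force (3.5 N, about 0.36 kg) show that all three lids came up together, gripped on the grey skirt. I'll carry the pile to the box and lower it with force feedback.

Run:
```python
from h import *
line_to([474,2.8,120],velocity=120);line_to([463.9,-286,120],velocity=170);sleep(.3)
line_to([463.9,-286,50],velocity=90);sleep(.2);st('above')
cs=calibration('scene');I=snapshot('scene');np.save('pics/scene10.npy',I)
T=read_state()['ee_pos'];print('expect',cen(lidhull(cs,T+[0,0,2.4+32],[0,0,1],33))[0], mask(I,'blue',proj(cs,T+[0,0,45])[0],45))
z=lower(463.9,-286,34,21.5,F=3.5)
st()
```

```text
above t34.26 [ 464.3 -286.1   50.6] F [ 0.5  0.4 -3.5] w 66.8
expect [310.97835155 236.91081635] (array([312.27079345, 237.43522655]), 783.5, np.int64(803))
z 24.0 act [ 464.  -286.1   24.7] dF [-1.4  0.8  7.6] t 37.26
 t37.26 [ 464.  -286.1   24.7] F [-1.6  0.9  4.9] w 66.7
```

Contact came at 24.7, and the floor was predicted at 24.6. Releasing.

Run:
```python
from h import *
line_to([463.9,-286,24.5],velocity=30);st();open_jaws();sleep(.2);st('open')
line_to([463.9,-286,60],velocity=60);line_to([463.9,-286,150],velocity=200);line_to([463.9,-180,200],velocity=250);sleep(.3);st()
c,ct,cs=calibration('wrist'),calibration('top'),calibration('scene')
for nm,cc in(('wrist',c),('top',ct),('scene',cs)):
    I=snapshot(nm);np.save(f'pics/{nm}11.npy',I);g=proj(cc,[464,-286,70])[0]
    m=mask(I,'blue',g,{'wrist':60,'top':22,'scene':45}[nm]);print(nm,g,m)
    if m[1]>0: v,a=fitxy(cc,m[0],59,[0,0,1],33,[464.,-286]);print('  xy',v,a)
bands(I,cs,464,-286,59,(311,250))
```

```text
t37.51 [ 464.  -286.2   24.7] F [-1.8 -0.1  3. ] w 66.9
open t38.04 [ 464.  -286.1   24.5] F [0.2 0.2 0.3] w 85.4
 t40.30 [ 463.4 -181.2  199.5] F [ 0.5 -0.3 -0.5] w 85.1
wrist [342.26308893 279.02747599] (array([342.74249188, 280.49722673]), 2464.0, np.int64(2410))
  xy [ 464.12211868 -286.87747224] 2700.2845868247095
top [379.45012659 252.29769065] (array([380.90630182, 251.95605307]), 402.0, np.int64(367))
  xy [ 465.15574645 -289.45733316] 490.80260115652345
scene [310.80151172 251.00924061] (array([310.14259259, 250.12092593]), 900.0, np.int64(932))
  xy [ 463.78774272 -284.43046835] 988.4115829078946
blue bottom edge resid slope -0.025 off -1.37 top [ 0.021 -0.187]
red bottom edge resid slope -0.011 off -1.22 top
```

Run:
```python
from h import *
st();sign_off()
```

```text
t40.45 [ 463.7 -180.6  199.8] F [ 0.4 -0.4  0. ] w 85.2
the job is handed in; nothing more can be done
```

I nested the red lid in the grey one and the blue in the red. Then I lifted all three by the grey skirt, lowered them into the box and let go, handing in at 40.5 s of the 61 s.

**Nesting:** red and blue touched down about 16 mm apart, as they should. In the scene picture both lids sat level (edge slopes of 0.03 or less).

**Lift:** the grip width matched the grey skirt and the load was about 3.5 N, which is right for three lids.

**Box:** the pile met the floor at a tool height of 24.7 mm against 24.6 predicted. After release the colour bands looked the same as before the lift, so it still stood nested and level.

**Disagreements:**
- The final top-camera fix of the blue lid was about 3 mm off the wrist one. The gripper probably hid part of the lid in that view, and the scene view was within about 2.5 mm.
- Closed widths read about 2 mm under the true sizes on every grip.
- The grey lid measured about 4 mm off its first estimate in y. Either nesting the red lid nudged it or my first reading was off.

**Not checked:** I had used all 12 picture views by then, so the final state was checked by numbers only. I did not check the bystander objects separately, though my paths stayed clear of them.

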